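# Jog the welding turntable a quarter turn

## Robot

A 6-joint arm with a two-finger parallel gripper is mounted at the origin on the work surface. World frame = base frame: x ahead of the robot, y to its left, z up, the work surface at z = 0. Lengths are in m, angles in rad, forces in N, time in s.
With the tool pointing down it reaches from about 0.35 to 0.975 m from the base axis. Payload 7.1 kg.
Tool frame: the origin (TCP) lies midway between the tips of the shut fingers; the grasp point (between the pads) lies 19 mm behind it; z points along the fingers, y is the line along which they close (so a half turn about z gives the same grasp; the last joint's range is limited). The gripper opens to 88 mm and grips with 3 to 60 N. Pads are 20 mm wide; open, the fingers measure 115 mm over their backs; the gripper's body (75 mm by 178 mm) begins 61 mm behind the grasp point.
Start: joints at [1.084, 0.423, 1.63, -0, 1.089, -0.019], TCP at [0.282, 0.558, 0.223] pointing down, gripper open.
Joint ranges: [-3, 3], [-0.9, 2.11], [0.09, 2.58], [-1.31, 4.45], [0.11, 2.69], [-2.54, 2.54]. Speed limits (rad/s): [2.39, 2.39, 3.01, 3.14, 3.14, 3.14].

## Interface

Orientations are given as a unit quaternion [w, x, y, z].
In Python, from station import move_pose, movel, movej, command_gripper, wait, inverse_kinematics, read_camera, camera_info, MotionError, job_done, get_time, get_joint_pos, get_qvel, get_effort, get_tcp_pos, get_ee_rot, get_ft_force, get_ft_torque, get_grip_width, get_finger_force gives the robot as it stands. Calls block until the motion is done:
- move_pose(position, orientation): joint-space move of the TCP to a pose.
- movel(position, frame=None, v=0.15, until_force=None): straight line of the TCP; frame=None keeps the orientation; v is the mean speed in m/s. With until_force (N) it stops when the force on the tool has changed by that much, and returns True; else False.
- movej(angles): joint-space move.
- command_gripper(opening): opening from 0.0 (shut) to 1.0 (fully open); the grip force is fixed at half the most; returns when the fingers have stopped.
- wait(seconds).
- inverse_kinematics(position, orientation): joint angles nearest the present ones, or None.
- read_camera(name): name is "scene" or "top" or "wrist"; returns the picture (384x512x3 uint8, red, green, blue); there is no depth.
- camera_info(name): a dict with "intrinsics" (3x3 intrinsics, pixels), "dist" ([k1, k2, p1, p2, k3] as OpenCV has them; the pictures are not rectified), "T" (4x4, takes a point from camera to world coordinates); the wrist camera has in their place "tool_from_camera" (4x4, takes a point from camera to tool coordinates, whose origin is the TCP and whose axes are the flange's). Camera axes: x right, y up, looking along -z (the intrinsics and any distortion apply to the point x, -y, -z); pixel columns grow to the right and rows downward; lengths in m; the calibration is good to about 2 mm. A picture is of the moment at which its call begins: read the wrist's pose just before it. camera_info takes no time and is no camera call.
A pose or a line that the arm cannot do raises MotionError and nothing moves.
- job_done(): hands the job in; it is judged then, once.
Readings, each from a call of its own:
- get_time(): time.
- get_joint_pos(): joint angles.
- get_qvel(): joint speeds.
- get_effort(): joint torques, N m.
- get_tcp_pos(): TCP position.
- get_ee_rot(): TCP orientation.
- get_ft_force(): force on the tool from outside, world axes, zero at the start.
- get_ft_torque(): the same for the moment, N m.
- get_grip_width(): opening from 0.0 (shut) to 1.0 (fully open).
- get_finger_force(): force on a finger pad.
Only numpy, scipy, OpenCV 4.12 (cv2) and the standard library are available. Lean on these libraries where they do the work, as an engineer would, in place of code of your own. Each camera call takes 0.05 s, during which the arm holds its last target. There are 200 camera calls.

## Task

Bring the flange on the welding turntable round by about a quarter turn for its next tack: press the turntable's jog button (the large round one on the machine's own control deck) well down, hold it down for about four seconds without a break, then let it go completely. Leave the small button on the same deck alone.

Things in the scene. Friction and masses are not known exactly. Their poses are not given: they have to be found in the camera images.
- jog_top (a point): Centre of the top of the jog button: flat, black, round, 40 mm across, 13 mm proud of a 52 mm steel collar, on the bare half of the turntable machine's flat top (grey housing 200 x 340 mm, top 80 mm above the bench; button top 100 mm). Its x axis runs along the housing's short side, y along the long side to the turntable, z up. A separate grey box with a similar button belongs to other equipment.
- jog (a joint): Travel of the jog button in m: 0 released, 0.006 fully down. A spring brings it back; it starts to give at 2 N and is fully down at 5 N. While it is down by more than about 1 mm the turntable turns steadily at about 22 degrees a second; when it is let go, the turntable stops at once and stays.
- index_lug (a point): Top of the brass index lug (24 x 14 x 10 mm) on the rim of the dark steel turntable, 100 mm from its axis, 103 mm above the bench. It goes round with the turntable, counter-clockwise from above. The turntable is 92 mm in radius, its axis 40 mm along x and 180 mm along y from the jog button; the flange with pipe clamped on it reaches 150 mm above the bench.
- small_button (a joint): Travel in m (0 released, 0.004 fully down) of the small round black button, 18 mm across, its top 89 mm above the bench, on the same deck, 70 mm along x and -20 mm along y from the jog button. Not to be pressed. A low fixed dial stands near it.

How it is judged:
By the outcome, as a careful person would: the job done as asked, in the order asked, and still so for the second after the job is handed in, with the robot touching nothing.
It also fails if it takes over 32 s, if anything falls off the work surface, if the arm or the gripper's body presses on something with over 40 N, if the wrist force passes 120 N, or if a joint passes its speed limit or range.

## Working session

There is one attempt and no reset: what is moved stays moved. The work goes in short steps, each a Python script; the robot and the scene stay as the last script left them, time stands still between calls to the robot, and variables do not carry over. Pictures are saved under pics/ and viewed, at most 10 in all, crops included, and the job is handed in when it is done.

```bash
mkdir -p pics; python3 - <<'E'
from station import *
import cv2
for n in("top","scene"):
    cv2.imwrite(f"pics/{n}0.png",read_camera(n)[:,:,::-1])
    print(n,camera_info(n))
print(camera_info("wrist"),get_time(),get_ee_rot())
E
```

```text
top {'intrinsics': array([[445.139975  ,   0.        , 256.83076096],
       [  0.        , 445.139975  , 198.72448158],
       [  0.        ,   0.        ,   1.        ]]), 'dist': array([0.03798966, 0.        , 0.        , 0.        , 0.        ]), 'T': array([[ 0.02355234,  0.99762848, -0.06467376,  0.56583032],
       [-0.99970422,  0.02311021, -0.00757611,  0.08606183],
       [-0.00606352,  0.06483307,  0.9978777 ,  0.9063665 ],
       [ 0.        ,  0.        ,  0.        ,  1.        ]])}
scene {'intrinsics': array([[378.65507563,   0.        , 260.08515784],
       [  0.        , 378.65507563, 186.7238372 ],
       [  0.        ,   0.        ,   1.        ]]), 'dist': array([0.01560176, 0.        , 0.        , 0.        , 0.        ]), 'T': array([[-0.73608604, -0.3761926 ,  0.56272237,  1.03982454],
       [ 0.67667303, -0.42991259,  0.59773638,  0.51341569],
       [ 0.01705743,  0.82076445,  0.57101204,  0.56632486],
       [ 0.        ,  0.        ,  0.        ,  1.        ]])}
{'intrinsics': array([[319.64441554,   0.        , 255.6467561 ],
       [  0.        , 319.64441554, 196.40604445],
       [  0.        ,   0.        ,   1.        ]]), 'dist': array([0.00740054, 0.        , 0.        , 0.        , 0.        ]), 'tool_from_camera': array([[-3.18821754e-04,  9.61401047e-01,  2.75150733e-01,
         7.60562477e-02],
       [ 9.99999610e-01,  7.97572557e-05,  8.80037347e-04,
        -6.41209562e-04],
       [ 8.24123559e-04,  2.75150906e-01, -9.61400697e-01,
        -1.62620221e-01],
       [ 0.00000000e+00,  0.00000000e+00,  0.00000000e+00,
         1.00000000e+00]])} 0.1 [-1.75598045e-04  2.31745117e-01  9.72776302e-01 -6.61077887e-04]
```

View pics/top0.png

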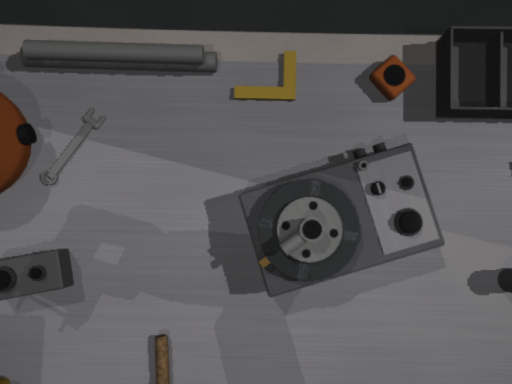

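View pics/scene0.png

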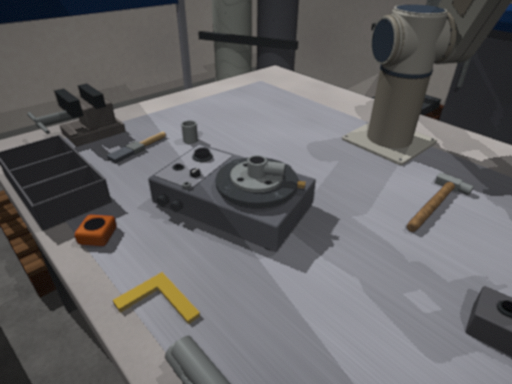

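The top view shows the jog button at about (409,222), the small button at (406,183), the dial at (377,188), the turntable centre near (310,229) and the lug at (265,262). The scene view agrees, and the decoy grey box is well away at lower left in the top view.

```bash
cat >h.py <<'E'
import numpy as np,cv2
from station import *
from scipy.spatial.transform import Rotation as R
def ray(info,T,px,z):
    u=cv2.undistortPoints(np.array([[px]],float),info["intrinsics"],info["dist"])[0,0]
    d=T[:3,:3]@[u[0],-u[1],-1]; return T[:3,3]+d*(z-T[2,3])/d[2]
def wristT():
    q=get_ee_rot();M=np.eye(4);M[:3,:3]=R.from_quat(np.r_[q[1:],q[0]]).as_matrix();M[:3,3]=get_tcp_pos()
    return M@camera_info("wrist")["tool_from_camera"]
def down(yaw): # tool x axis at yaw, z down
    q=(R.from_euler('z',yaw)*R.from_euler('x',np.pi)).as_quat();return np.r_[q[3],q[:3]]
E
python3 - <<'E'
from h import *
i=camera_info("top");f=lambda p,z:ray(i,i["T"],p,z)
j=f((409,222),.1);s=f((406,183),.089);l=f((265,262),.103);c=f((310,229),.092)
for n,p in zip("jslc",(j,s,l,c)):print(n,p.round(4))
print("js",np.linalg.norm(s-j),"exp .0728; jc",np.linalg.norm((c-j)[:2]),"exp .1844; cl",np.linalg.norm((l-c)[:2]),"exp .1; reach",np.hypot(*j[:2]))
a=np.arctan2(*(c-j)[[1,0]])-np.arctan2(.18,.04);b=np.arctan2(*(s-j)[[1,0]])-np.arctan2(-.02,.07)
print("machine yaw",a,b)
for k in range(-4,5):
    q=inverse_kinematics([j[0],j[1],.2],down(a+k*np.pi/4)); print(k,None if q is None else np.round(q,2))
E
```

```text
j [ 0.5825 -0.1822  0.1   ]
s [ 0.654  -0.1804  0.089 ]
l [0.5047 0.0749 0.103 ]
c [ 0.5656 -0.0059  0.092 ]
js 0.07235951105640819 exp .0728; jc 0.17711434906761964 exp .1844; cl 0.10114718654870535 exp .1; reach 0.6103573902728456
machine yaw 0.3144740184678736 0.3044884667546826
-4 [-0.32  0.43  1.68  0.    1.03 -2.21]
-3 None
-2 [-0.32  0.43  1.68 -0.    1.03  2.5 ]
-1 [-0.32  0.43  1.68 -0.    1.03  1.72]
0 [-0.32  0.43  1.68 -0.    1.03  0.93]
1 [-0.32  0.43  1.68 -0.    1.03  0.15]
2 [-0.32  0.43  1.68  0.    1.03 -0.64]
3 [-0.32  0.43  1.68  0.    1.03 -1.42]
4 [-0.32  0.43  1.68  0.    1.03 -2.21]
```

```bash
python3 - <<'E'
from h import *
a=.310
move_pose([.5825,-.1822,.22],down(a+np.pi/2)); command_gripper(0.0); wait(.2)
T=wristT();im=read_camera("wrist");np.save("T.npy",T);cv2.imwrite("pics/w0.png",im[:,:,::-1])
print(get_time(),get_tcp_pos(),get_ft_force())
E
```

```text
4.5083 [ 0.5825016  -0.18221242  0.22000596] [0.47281241 0.91572677 0.07577415]
```

View pics/w0.png

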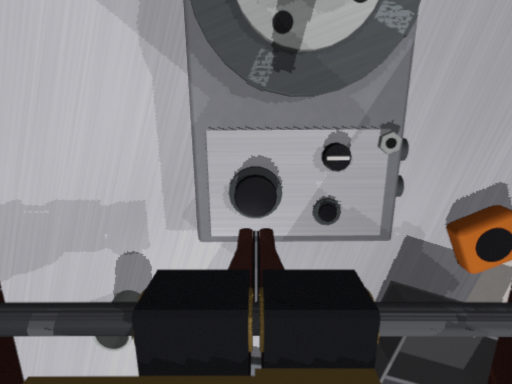

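The wrist view shows the jog cap centred near (256,196), the small button at (327,211) and the dial at (337,156). The shut fingers are above the jog button.

```bash
python3 - <<'E'
from h import *
i=camera_info("wrist");T=np.load("T.npy")
w=ray(i,T,(256,196),.1);s=ray(i,T,(327,211),.089)
print(w,s,np.linalg.norm(w-s))
p=(w+[.5825,-.1822,.1])/2
assert np.hypot(*(w-p)[:2])<.006
movel([p[0],p[1],.108],v=.12); wait(.2); f0=get_ft_force()
r=movel([p[0],p[1],.089],v=.02,until_force=9); t=get_time();z=get_tcp_pos()[2];f=get_ft_force()-f0
if z>.0975: r=movel([p[0],p[1],.089],v=.02,until_force=20)
z2=get_tcp_pos()[2]
wait(3.65-(get_time()-t)); f2=get_ft_force()-f0
movel([p[0],p[1],.125],v=.1); t2=get_time()
print(r,t,z,z2,f,f2,t2,get_tcp_pos())
movel([p[0],p[1],.24],v=.15)
cv2.imwrite("pics/top1.png",read_camera("top")[:,:,::-1]); print(get_time())
E
```

```text
[ 0.58336303 -0.187485    0.1       ] [ 0.65437273 -0.18389681  0.089     ] 0.07194617938477792
True 6.4917 0.09438076741080073 0.09438076741080073 [0.02784737 0.43961881 6.85570044] [-1.09434746  0.72510321  6.53759528] 10.6 [ 0.58289051 -0.18484099  0.12506009]
11.5667
```

View pics/top1.png

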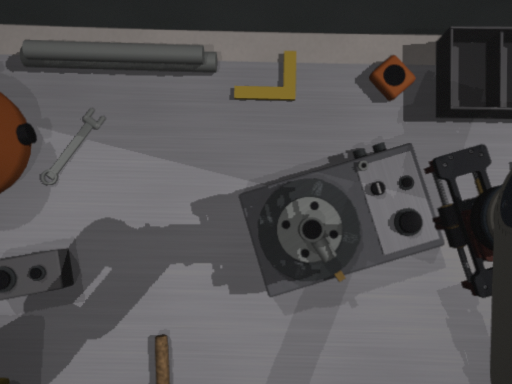

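The lug has moved from (265,262) to (339,276), which is about 86° counter-clockwise. The button went fully down (tool tip at z 0.0944) and was released, and the arm is clear.

```bash
python3 -c "
from station import *
print(job_done())"
```

```text
the job is handed in; nothing more can be done
None
```

I pressed the jog button fully down, held it for about four seconds and let it go: the turntable turned about 86° counter-clockwise (from the overhead pictures), I never went near the small button, and I handed the job in at about 11.6 s with the arm clear.

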